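Push the drill case home and latch the bench cabinet

TASK

The small steel cabinet on the garage bench has been left open with the grey drill case sticking out of it. Slide the case in until it is fully home against the cabinet's back wall, then push the door shut until its sprung latch snaps in and the door stays closed by itself. Push steadily: do not slam the door or force it, and leave the other things where they are.

Things in the scene. Friction and masses are not known exactly. Their poses are not given: they have to be found in the camera images.
- cabinet: Black steel cabinet fixed to the bench, 240 mm wide (y), 180 deep (x), 200 high; origin under its centre. Its open front looks along its own -x and lies at x = -90 mm; inside, the back wall is at x = +84 mm, the side walls at y = +-114, floor 12 mm and roof 194 mm above the bench. Door hinge on the -y side, latch striker on the +y side wall. An oil tin stands inside near the hinge.
- door (a joint): Door angle about its upright hinge: 0 is about closed, growing as it swings out (1.57 = square to the front). Black panel 228 mm wide, 190 high (top 201 mm above the bench), 12 thick, 0.7 kg; thin sheet that dents if pushed with over 22 N. A light hinge spring (about 0.5 N at the free edge when closed) swings it open again whenever it is let go unlatched.
- door_hinge (a point): Point on the hinge line, 160 mm above the bench; the hinge line is upright at x = -101, y = -114 mm in the cabinet's frame. The axes turn with the door: y runs from the hinge to the free edge, x from the door's outer face to its inner face, z up. The panel is centred on this line: its outer face is at x = -6 mm.
- door_press (a point): The place to press, above the latch: on the door's outer face, 205 mm from the hinge line (25 mm from the free edge), 160 mm above the bench, moving with the door. Its x axis points into the door, y to the free edge, z up. Below it on the outer face: a thumb slide 5 mm proud at 108 to 122 mm height and a pull handle 22 mm out at 40 to 90 mm height.
- latch (a point): Sprung tongue of the door's latch, 115 mm up, 212 mm from the hinge line. Its slope meets the striker some 14 mm before closed; pressed slowly (10 mm/s) it takes up to 14 N, more if faster, falling away as the tongue snaps in. Within 1 mm more a rubber buffer stops the door hard. It all sits on slotted screws, 5.5 mm deeper to 7.5 mm shallower than angle 0: only feel tells.
- case_center (a point): Centre (half-way up) of the grey plastic drill case, 150 mm deep (x), 100 wide (y), 60 high, 0.3 to 0.65 kg, standing on the cabinet's floor (top 72 mm above the bench) and sticking out of the front with its -x face. Fully home it touches the back wall: centre at x = +9 mm in the cabinet's frame, outer face 24 mm behind the cabinet's front.

How it is judged:
By the outcome, as a careful person would: the job done as asked, in the order asked, and still so for the second after the job is handed in, with the robot touching nothing.
It also fails if it takes over 69 s, if anything falls off the work surface, if the arm or the gripper's body presses on something with over 40 N, if the wrist force passes 120 N, or if a joint passes its speed limit or range.

ROBOT

A 6-joint arm with a two-finger parallel gripper is mounted at the origin on the work surface. World frame = base frame: x ahead of the robot, y to its left, z up, the work surface at z = 0. Lengths are in m, angles in rad, forces in N, time in s.
With the tool pointing down it reaches from about 0.35 to 0.975 m from the base axis. Payload 4.9 kg.
Tool frame: the origin (TCP) lies at the very end of the fingers, on their centre line; the grasp point (between the pads) lies 19 mm behind it; x points along the fingers, y is the direction in which the jaws open and shut, and the axes are right-handed (so a half turn about x gives the same grasp; the last joint's range is limited). The gripper opens to 85 mm and grips with 20 to 120 N. Pads are 22 mm wide; open, the fingers measure 114 mm over their backs; the gripper's body (76 mm by 85 mm) begins 54 mm behind the grasp point. The pads swing forward as they close: fully open they stand 13 mm farther back than shut.
Start: joints at [-1.272, 0.053, 1.613, -0, 1.476, -0.119], TCP at [0.254, -0.571, 0.231] pointing down, gripper open.
Joint ranges: [-3.01, 3.01], [-1.01, 2.22], [0.06, 2.58], [-1.02, 4.17], [0.09, 2.62], [-3.14, 3.14]. Speed limits (rad/s): [2.57, 2.57, 3.14, 3.14, 3.14, 3.14].

INTERFACE

Orientations are given as a rotation vector (axis times angle).
In Python, from station import ctrl, get_image, calibration, finish_job, search_frame, cut_out, mark_of gives the robot as it stands. The module is installed in compiled form; this text tells all that it offers.
- The arm moves only by the tool arm_command, never from a script. Its argument "plan" is a list that holds one entry, the list of rows, each a list of 7 numbers: the shift along the tool's x, y, z in m, then the turn, a rotation vector about the tool's x, y, z in degrees, then the finger opening in m, from 0 to 0.0854. A call has 1 to 20 rows; each row shifts and turns the pose as measured when the row begins, along the tool's axes as they then stand; what a row does not reach is not made up. A row lasts 1/12 s, in which the tool goes at most 41.7 mm and 7.16 degrees, less where a joint would pass 70% of its speed; a pose out of reach is approached as far as the arm can. A call with a gripper value outside its range is refused whole. The fingers move at their own pace and stop on an object; "squeeze" is the grip in N (left out, the last holds). Time passes only in rows, so rows that do not move let the fingers close. It gives the time, the measured TCP pose, the force and the opening at its end, in the units of the state.
- ctrl.get_obs(): the state, without advancing time (a new reading comes with each control period).
- get_image(name): name is "scene" or "top" or "wrist"; returns the picture (400x640x3 uint8, red, green, blue); there is no depth.
- calibration(name): a dict with "fx", "fy", "cx", "cy" (pixels), "cam_to_world" (4x4, takes a point from camera to world coordinates); the wrist camera has in their place "hand_eye" (4x4, takes a point from camera to tool coordinates, whose origin is the TCP and whose axes are the tool frame's). Camera axes: x right, y down, z forward; pixel columns grow to the right and rows downward; lengths in m; the calibration is good to about 2 mm. The wrist camera is an equidistant fisheye: a pixel r from the principal point sees the ray r / f radians off the axis. A picture is of the moment at which its call begins: read the wrist's pose just before it. calibration takes no time and is no camera call.
- finish_job(): hands the job in, once; it reports no verdict.
Trained networks look in the newest picture that a camera, given by its name, has taken for a name from the list of things; names that differ only in an ending like _2 or _b are one class to them, and where a whole thing is asked for, a point or a joint stands for the part that bears it (a point fixed in the world has none). Each returns a list of dicts, best first, with "conf" (0 to 1); they miss things now and then, are a little off and sometimes report something else, mostly with a low value. They report only what shows in the picture. A call takes as long as a camera call.
- search_frame(camera, thing): "at" ([x, y, z] in m, in the coordinates of the camera as it stood for that picture, good to about 4 mm: the middle of the surface that is visible of it).
- cut_out(camera, thing): "mask" (400x640 bool, what is visible of it).
- mark_of(camera, thing): "at" ([x, y, z] in m, in the coordinates of the camera as it stood for that picture, good to about 4 mm: a listed point, or the origin of a listed thing).
The state is a dict: "t": time; "q": joint angles; "dq": joint speeds; "effort": joint torques, N m; "tool_pos": TCP position; "tool_rot": TCP orientation; "contact_force": force on the tool from outside, world axes, zero at the start; "wrist_torque": the same for the moment, N m; "opening": finger opening in m.
Only numpy, scipy, OpenCV 4.12 (cv2) and the standard library are available. Lean on these libraries where they do the work, as an engineer would, in place of code of your own. Each camera call takes 0.05 s, during which the arm holds its last target. There are 200 camera calls.

## Working session

There is one attempt and no reset: what is moved stays moved. The work goes in short steps, Python scripts to look and compute and a tool call to move; the robot and the scene stay as the last step left them, time stands still between calls to the robot, and variables do not carry over. Pictures are saved under pics/ and viewed, about 8 in all and at most 12, crops included, and the job is handed in when it is done.

Besides the shell and the picture viewer there is one more tool, called after "Call:" in YAML: its name, and indented under it one key for each argument. arm_command: Moves the arm, as the interface text tells. Its arguments: {"type":"object","properties":{"plan":{"type":"array","items":{"type":"array","items":{"type":"array","items":{"type":"number"}}}},"squeeze":{"type":"number"}},"required":["plan"]}

```bash
mkdir -p pics
cat > h.py <<'E'
import numpy as np,cv2
from scipy.spatial.transform import Rotation as R
from station import ctrl,get_image,calibration,search_frame,cut_out,mark_of,finish_job
np.set_printoptions(precision=4,suppress=True)
def save(cam,name):
    im=get_image(cam); cv2.imwrite('pics/'+name,im[:,:,::-1]); return im
def w(cam,p):
    c=calibration(cam)
    if cam=='wrist':
        o=ctrl.get_obs(); return R.from_rotvec(o['tool_rot']).as_matrix()@((c['hand_eye']@[*p,1])[:3])+o['tool_pos']
    return (c['cam_to_world']@[*p,1])[:3]
E
python3 - <<'E'
from h import *
o=ctrl.get_obs(); print(o)
print(R.from_rotvec(o['tool_rot']).as_matrix())
for cam in ['scene','top']:
    save(cam,cam+'1.png')
    for t in ['cabinet','door_hinge','door_press','latch','case_center']:
        for d in mark_of(cam,t)[:2]: print(cam,t,d['conf'],w(cam,d['at']))
E
```

```text
{'t': 0.0, 'q': array([-1.272 ,  0.0534,  1.6143, -0.    ,  1.476 , -0.119 ]), 'dq': array([ 0.001 , -0.    , -0.0007, -0.0012,  0.0001, -0.0006]), 'effort': array([  0.0012, -39.3687, -37.017 ,  -0.0001,   0.0071,  -0.    ]), 'tool_pos': array([ 0.2534, -0.5707,  0.2301]), 'tool_rot': array([ 1.9917,  0.4243, -1.9921]), 'contact_force': array([-0.1251,  0.2084,  0.2912]), 'wrist_torque': array([ 0.0485, -0.0089,  0.0163]), 'opening': 0.08532790219223818}
[[-0.0006  0.4057 -0.914 ]
 [ 0.002  -0.914  -0.4057]
 [-1.     -0.002  -0.0002]]
scene cabinet 0.35 [ 0.4763 -0.0205  0.1594]
scene door_hinge 0.65 [ 0.4773 -0.0185  0.1587]
scene door_press 0.63 [0.475  0.1889 0.1569]
scene latch 0.91 [0.5038 0.19   0.1069]
scene case_center 0.44 [0.5018 0.1903 0.1124]
top door_hinge 0.62 [ 0.4751 -0.0207  0.1597]
top door_hinge 0.28 [0.5072 0.187  0.1186]
```

View pics/scene1.png

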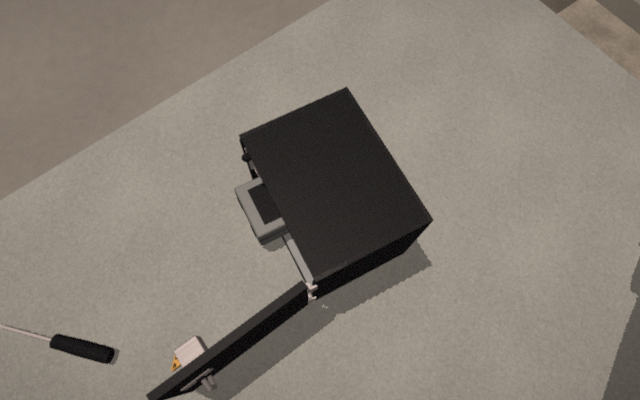

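View pics/top1.png

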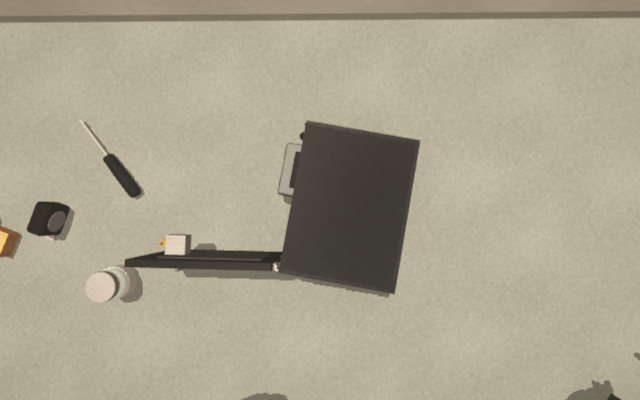

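The cabinet's open front faces image left in both pictures. The case sticks out at scene (262,210), top (290,170). The door is about square to the front, and a pale box with an orange mark sits on its inner side at scene (190,350), top (178,245). I'll check by projection whether that box is part of the door (the latch) or a loose obstacle.

```bash
cat >> h.py <<'E'
def px(cam,P):
    c=calibration(cam); p=np.linalg.inv(c['cam_to_world'])@[*P,1]; return np.array([c['fx']*p[0]/p[2]+c['cx'],c['fy']*p[1]/p[2]+c['cy']])
def ray(cam,u,z):
    c=calibration(cam);T=c['cam_to_world'];d=T[:3,:3]@[(u[0]-c['cx'])/c['fx'],(u[1]-c['cy'])/c['fy'],1];return T[:3,3]+d*(z-T[2,3])/d[2]
E
python3 - <<'E'
from h import *
for c in ['scene','top']: print(c,calibration(c)['cam_to_world'],calibration(c)['fx'])
for n,u in dict(bl=(308,122),fr=(418,140),br=(394,292),hinge=(280,271)).items(): print('top roof',n,ray('top',u,.2))
print('door ends',ray('top',(280,258),.201),ray('top',(126,263),.201))
for n,u in dict(a=(240,136),b=(347,89),c=(432,219),d=(316,278)).items(): print('scene roof',n,ray('scene',u,.2))
print('door scene',ray('scene',(308,288),.201),ray('scene',(152,398),.201))
for z in (0,.05,.1,.15): print('box',z,ray('top',(178,241),z),ray('scene',(188,350),z))
print('cyl',ray('top',(101,287),.0),ray('top',(101,287),.1))
print('case face',ray('top',(291,144),.072),ray('top',(280,193),.072),ray('scene',(236,190),.072),ray('scene',(260,243),.072))
for cam in ['scene','top']:
    get_image(cam)
    for t in ['cabinet','door','latch','case_center']:
        for d in search_frame(cam,t)[:2]: print(cam,t,d['conf'],w(cam,d['at']))
        for d in cut_out(cam,t)[:1]:
            v,u=np.nonzero(d['mask']); print('  mask',d['conf'],len(u),u.min(),u.max(),v.min(),v.max(),u.mean(),v.mean())
E
```

```text
scene [[-0.6143 -0.7403  0.2732  0.4007]
 [-0.7891  0.5737 -0.2195  0.0279]
 [ 0.0057 -0.3505 -0.9366  0.7501]
 [ 0.      0.      0.      1.    ]] 427.1426478833686
top [[-0.0022 -0.9983  0.0578  0.5523]
 [-0.9999  0.0029  0.0127 -0.098 ]
 [-0.0128 -0.0577 -0.9982  0.7786]
 [ 0.      0.      0.      1.    ]] 374.87684370561584
top roof bl [ 0.7002 -0.0781  0.2   ]
top roof fr [ 0.6709 -0.2491  0.2   ]
top roof br [ 0.4378 -0.2086  0.2   ]
top roof hinge [ 0.4694 -0.0351  0.2   ]
door ends [ 0.4893 -0.0351  0.201 ] [0.4819 0.2019 0.201 ]
scene roof a [ 0.7    -0.0736  0.2   ]
scene roof b [ 0.6671 -0.2475  0.2   ]
scene roof c [ 0.4372 -0.2069  0.2   ]
scene roof d [ 0.4708 -0.0344  0.2   ]
door scene [ 0.4669 -0.0184  0.201 ] [0.4781 0.2022 0.201 ]
box 0 [0.5025 0.1989 0.    ] [0.5326 0.1826 0.    ]
box 0.05 [0.5057 0.1798 0.05  ] [0.5238 0.1723 0.05  ]
box 0.1 [0.5089 0.1608 0.1   ] [0.515 0.162 0.1  ]
box 0.15 [0.5121 0.1417 0.15  ] [0.5062 0.1517 0.15  ]
cyl [0.4082 0.357  0.    ] [0.4267 0.2985 0.1   ]
case face [ 0.6906 -0.0413  0.072 ] [ 0.5972 -0.0206  0.072 ] [ 0.6882 -0.0332
[... 226 characters left out ...]
400642843638 346.67706560786536
scene latch 0.57 [0.4729 0.122  0.1506]
  mask 0.95 5168 148 307 281 399 226.4183436532508 346.59578173374615
scene case_center 0.8 [ 0.6323 -0.049   0.0734]
  mask 0.64 1952 235 288 178 245 260.313012295082 211.25870901639345
top cabinet 0.59 [ 0.5457 -0.1276  0.1973]
  mask 0.78 21101 125 419 121 293 328.7933273304583 213.56584995971755
top door 0.61 [0.4897 0.1118 0.1686]
  mask 0.71 3111 125 281 234 270 202.2513661202186 256.80295724847315
top latch 0.81 [0.4869 0.1057 0.1692]
  mask 0.7 3014 125 280 234 270 202.80325149303252 256.8161911081619
top case_center 0.57 [ 0.6459 -0.0348  0.07  ]
  mask 0.8 790 279 301 142 195 289.6367088607595 168.3392405063291
```

Run:
```python
import cv2
a=cv2.imread('pics/scene1.png')[250:400,110:350];b=cv2.imread('pics/top1.png')[100:310,90:330]
a=cv2.resize(a,None,fx=2.5,fy=1.9*1.3,interpolation=2)[:300];b=cv2.resize(b,None,fx=2.5,fy=2.5)
import numpy as np
a=cv2.resize(cv2.imread('pics/scene1.png')[250:400,110:350],(400,250));b=cv2.resize(cv2.imread('pics/top1.png')[100:310,90:330],(400,350))
cv2.imwrite('pics/crop1.png',np.clip(np.vstack([a,b]).astype(float)*1.6,0,255).astype('uint8'))
```

```text
(no output)
```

View pics/crop1.png

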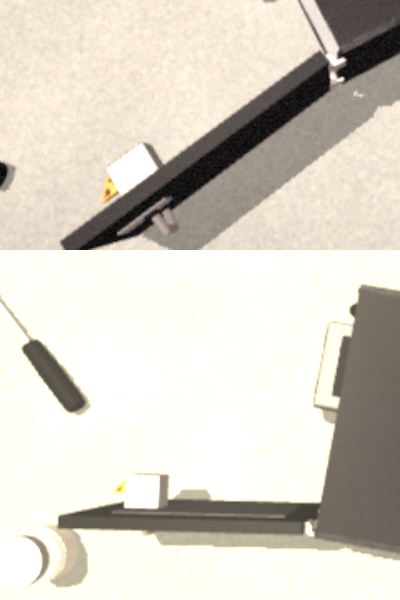

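The pale box is the latch housing. Its two camera rays cross at 0.13 m height on the door, and the orange part is the tongue, so nothing loose is in the door's path. The cabinet is turned about -10°, with its opening facing world +y, and the door is at about 100°. Next I plan the approach to the case.

```bash
cat >> h.py <<'E'
C=np.array([.5695,-.1405]); cx=np.array([-.177,-.984]); cy=np.array([.984,-.177])
def cw(x,y): return C+x*cx+y*cy
def wc(p): d=np.asarray(p)[:2]-C; return np.array([d@cx,d@cy])
def rmat(xd,yd):
    xd=np.array(xd,float);xd/=np.linalg.norm(xd);yd=np.array(yd,float);yd-=xd*(yd@xd);yd/=np.linalg.norm(yd);return np.column_stack([xd,yd,np.cross(xd,yd)])
def plan(P,M,op=0.0,step=.04,ang=6.8,p0=None,M0=None):
    o=ctrl.get_obs(); p=np.array(o['tool_pos'] if p0 is None else p0); A=R.from_rotvec(o['tool_rot']) if M0 is None else R.from_matrix(M0)
    rv=(A.inv()*R.from_matrix(M)).as_rotvec(); n=max(int(np.ceil(max(np.linalg.norm(P-p)/step,np.degrees(np.linalg.norm(rv))/ang))),1)
    rows=[]
    for k in range(n):
        Ak=A*R.from_rotvec(rv*k/n); d=Ak.inv().apply((P-p)/n); rows.append([*[round(float(v),4) for v in d],*[round(float(v),1) for v in np.degrees(rv/n)],op])
    print(n,rows)
def tilt(th): c,s=np.cos(np.radians(th)),np.sin(np.radians(th)); return rmat([*(cx*c),-s],[*cy,0])
E
python3 - <<'E'
from h import *
print(calibration('wrist')['hand_eye'])
o=ctrl.get_obs(); M0=R.from_rotvec(o['tool_rot']).as_matrix()
P1=o['tool_pos']+[0,0,.18]
P2=np.array([*cw(-.22,.05),.35])
plan(P2,tilt(90),p0=P1,M0=M0)
plan(np.array([*cw(-.22,.05),.2]),tilt(55),p0=P2,M0=tilt(90))
E
```

```text
[[-0.0004 -0.284   0.9588 -0.142 ]
 [ 1.     -0.0003  0.0003  0.0012]
 [ 0.0002  0.9588  0.284  -0.0728]
 [ 0.      0.      0.      1.    ]]
19 [[0.0032, -0.0221, -0.0331, -2.9, 0.0, -0.0, 0.0], [0.0032, -0.0204, -0.0342, -2.9, 0.0, -0.0, 0.0], [0.0032, -0.0186, -0.0352, -2.9, 0.0, -0.0, 0.0], [0.0032, -0.0167, -0.0361, -2.9, 0.0, -0.0, 0.0], [0.0032, -0.0149, -0.0369, -2.9, 0.0, -0.0, 0.0], [0.0032, -0.013, -0.0376, -2.9, 0.0, -0.0, 0.0], [0.0032, -0.011, -0.0382, -2.9, 0.0, -0.0, 0.0], [0.0032, -0.009, -0.0387, -2.9, 0.0, -0.0, 0.0], [0.0032, -0.007, -0.0391, -2.9, 0.0, -0.0, 0.0], [0.0032, -0.005, -0.0394, -2.9, 0.0, -0.0, 0.0], [0.0032, -0.003, -0.0396, -2.9, 0.0, -0.0, 0.0], [0.0032, -0.001, -0.0398, -2.9, 0.0, -0.0, 0.0], [0.0032, 0.0011, -0.0397, -2.9, 0.0, -0.0, 0.0], [0.0032, 0.0031, -0.0396, -2.9, 0.0, -0.0, 0.0], [0.0032, 0.0051, -0.0394, -2.9, 0.0, -0.0, 0.0], [0.0032, 0.0072, -0.0391, -2.9, 0.0, -0.0, 0.0], [0.0032, 0.0092, -0.0387, -2.9, 0.0, -0.0, 0.0], [0.0032, 0.0111, -0.0382, -2.9, 0.0, -0.0, 0.0], [0.0032, 0.0131, -0.0376, -2.9, 0.0, -0.0, 0.0]]
6 [[0.025, 0.0, -0.0, 0.0, -5.8, 0.0, 0.0], [0.0249, 0.0, -0.0025, 0.0, -5.8, 0.0, 0.0], [0.0245, 0.0, -0.0051, 0.0, -5.8, 0.0, 0.0], [0.0238, 0.0, -0.0075, 0.0, -5.8, 0.0, 0.0], [0.023, 0.0, -0.0099, 0.0, -5.8, 0.0, 0.0], [0.0218, 0.0, -0.0122, 0.0, -5.8, 0.0, 0.0]]
```

Call:
arm_command:
  plan:
    - [[-0.04, 0, 0, 0, 0, 0, 0], [-0.04, 0, 0, 0, 0, 0, 0], [-0.04, 0, 0, 0, 0, 0, 0], [-0.04, 0, 0, 0, 0, 0, 0], [-0.025, 0, 0, 0, 0, 0, 0], [0, -0.022, -0.033, -2.9, 0, 0, 0], [0, -0.02, -0.034, -2.9, 0, 0, 0], [0, -0.018, -0.035, -2.9, 0, 0, 0], [0, -0.016, -0.036, -2.9, 0, 0, 0], [0, -0.014, -0.037, -2.9, 0, 0, 0], [0, -0.012, -0.038, -2.9, 0, 0, 0], [0, -0.01, -0.038, -2.9, 0, 0, 0], [0, -0.008, -0.039, -2.9, 0, 0, 0], [0, -0.006, -0.039, -2.9, 0, 0, 0], [0, -0.004, -0.039, -2.9, 0, 0, 0], [0, -0.002, -0.04, -2.9, 0, 0, 0], [0, 0, -0.04, -2.9, 0, 0, 0], [0, 0.002, -0.04, -2.9, 0, 0, 0], [0, 0.004, -0.039, -2.9, 0, 0, 0], [0, 0.006, -0.039, -2.9, 0, 0, 0]]

```text
t: 3.17
tool_pos: [0.5859, -0.057, 0.427]
tool_rot: [1.482, 1.007, -1.472]
contact_force: [-0.5, -0.3, 0.0]
opening: 0.0001
```

Run:
```python
from h import *
o=ctrl.get_obs(); print(o['tool_pos'],wc(o['tool_pos']),o['contact_force'],o['q'])
plan(np.array([*cw(-.2,.05),.28]),tilt(60))
plan(np.array([*cw(-.18,.05),.055]),tilt(55),p0=np.array([*cw(-.2,.05),.28]),M0=tilt(60))
```

```text
[ 0.5859 -0.057   0.427 ] [-0.0851  0.0014] [-0.5073 -0.3281  0.0304] [-0.2244 -0.0786  1.4234  0.0023  1.7912  0.1482]
5 [[0.0295, 0.005, -0.0243, -2.2, -6.0, 0.5, 0.0], [0.0268, 0.0057, -0.0271, -2.2, -6.0, 0.5, 0.0], [0.0239, 0.0065, -0.0295, -2.2, -6.0, 0.5, 0.0], [0.0208, 0.0075, -0.0316, -2.2, -6.0, 0.5, 0.0], [0.0175, 0.0086, -0.0333, -2.2, -6.0, 0.5, 0.0]]
6 [[0.0341, 0.0, -0.0159, 0.0, -0.8, 0.0, 0.0], [0.0339, -0.0, -0.0164, 0.0, -0.8, 0.0, 0.0], [0.0337, 0.0, -0.0168, 0.0, -0.8, 0.0, 0.0], [0.0334, 0.0, -0.0173, 0.0, -0.8, 0.0, 0.0], [0.0332, 0.0, -0.0178, 0.0, -0.8, 0.0, 0.0], [0.0329, 0.0, -0.0183, 0.0, -0.8, 0.0, 0.0]]
```

Call:
arm_command:
  plan:
    - [[0.0, 0.005, -0.039, -2, -4, 0.5, 0], [0.015, 0.006, -0.033, -2, -6, 0.5, 0], [0.025, 0.0065, -0.03, -2, -6, 0.5, 0], [0.021, 0.0075, -0.0316, -2, -6, 0.5, 0], [0.0175, 0.008, -0.033, -2, -6, 0.5, 0], [0.03, 0, -0.016, 0, 0, 0, 0]]

```text
t: 3.67
tool_pos: [0.674, 0.0827, 0.2976]
tool_rot: [0.94, 0.742, -1.543]
contact_force: [0.6, -0.6, -1.2]
opening: -0.0003
```

Run:
```python
from h import *
o=ctrl.get_obs(); print(o['tool_pos'],wc(o['tool_pos']),o['contact_force'],o['q'])
save('scene','scene2.png')
for t in ['case_center']:
  for c in ['scene','wrist','top']:
    get_image(c)
    for f in (mark_of,search_frame):
      for d in f(c,t)[:1]: p=w(c,d['at']); print(c,f.__name__,d['conf'],p,wc(p))
plan(np.array([*cw(-.18,.05),.055]),tilt(55))
```

```text
[0.674  0.0827 0.2976] [-0.2382  0.0633] [ 0.5689 -0.5648 -1.1768] [ 0.2026  0.2635  1.3268 -0.4836  1.7049  0.3589]
scene call 0.94 [ 0.6332 -0.0488  0.0744] [-0.1015  0.0465]
wrist call 0.8 [ 0.634  -0.0959  0.0458] [-0.0553  0.0555]
wrist call 0.76 [ 0.6392 -0.0568  0.0758] [-0.0947  0.0538]
top call 0.44 [0.5051 0.1905 0.1193] [-0.3143 -0.1219]
top call 0.78 [ 0.6444 -0.0367  0.0727] [-0.1154  0.0553]
7 [[0.0347, -0.0034, -0.0108, -0.2, -0.9, -0.2, 0.0], [0.0346, -0.0032, -0.0114, -0.2, -0.9, -0.2, 0.0], [0.0344, -0.003, -0.0119, -0.2, -0.9, -0.2, 0.0], [0.0342, -0.0028, -0.0125, -0.2, -0.9, -0.2, 0.0], [0.034, -0.0026, -0.013, -0.2, -0.9, -0.2, 0.0], [0.0338, -0.0024, -0.0136, -0.2, -0.9, -0.2, 0.0], [0.0336, -0.0022, -0.0141, -0.2, -0.9, -0.2, 0.0]]
```

View pics/scene2.png

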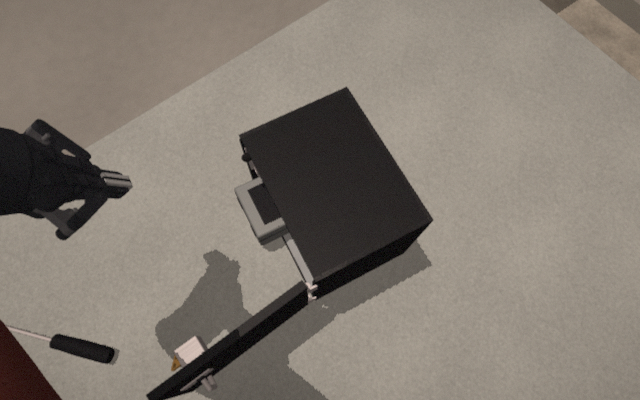

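The closed gripper is at (120,180), in front of the case at (262,210). The arm is to the left, clear of the door. Now I lower it to the case face.

Call:
arm_command:
  plan:
    - [[0.0345, -0.003, -0.011, 0, -0.9, 0, 0], [0.0345, -0.003, -0.011, 0, -0.9, 0, 0], [0.0345, -0.002, -0.012, 0, -0.9, 0, 0], [0.034, -0.002, -0.0125, 0, -0.9, 0, 0], [0.034, -0.002, -0.013, 0, -0.9, 0, 0], [0.034, -0.002, -0.0135, 0, -0.9, 0, 0], [0.03, -0.002, -0.014, 0, -0.9, 0, 0], [0, 0, 0, 0, 0, 0, 0]]

```text
t: 4.83
tool_pos: [0.6701, 0.0221, 0.0704]
tool_rot: [0.893, 0.631, -1.576]
contact_force: [-1.4, 0.1, -1.9]
opening: 0.0005
```

Run:
```python
from h import *
o=ctrl.get_obs(); print(o['tool_pos'],wc(o['tool_pos']),o['contact_force'],o['q'])
plan(np.array([*cw(-.14,.053),.05]),tilt(55),step=.01)
plan(np.array([*cw(-.07,.053),.05]),tilt(55),step=.005,p0=np.array([*cw(-.14,.053),.05]),M0=tilt(55))
```

```text
[0.6701 0.0221 0.0704] [-0.1778  0.0702] [-1.4453  0.0877 -1.9068] [ 0.153   0.4323  1.5372 -0.5987  1.3753  0.5548]
5 [[0.0075, -0.0036, 0.0041, -0.7, -0.1, -0.6, 0.0], [0.0075, -0.0036, 0.0041, -0.7, -0.1, -0.6, 0.0], [0.0076, -0.0035, 0.004, -0.7, -0.1, -0.6, 0.0], [0.0076, -0.0035, 0.004, -0.7, -0.1, -0.6, 0.0], [0.0076, -0.0035, 0.0039, -0.7, -0.1, -0.6, 0.0]]
14 [[0.0029, -0.0, 0.0041, 0.0, 0.0, 0.0, 0.0], [0.0029, -0.0, 0.0041, 0.0, 0.0, 0.0, 0.0], [0.0029, -0.0, 0.0041, 0.0, 0.0, 0.0, 0.0], [0.0029, -0.0, 0.0041, 0.0, 0.0, 0.0, 0.0], [0.0029, -0.0, 0.0041, 0.0, 0.0, 0.0, 0.0], [0.0029, -0.0, 0.0041, 0.0, 0.0, 0.0, 0.0], [0.0029, -0.0, 0.0041, 0.0, 0.0, 0.0, 0.0], [0.0029, -0.0, 0.0041, 0.0, 0.0, 0.0, 0.0], [0.0029, -0.0, 0.0041, 0.0, 0.0, 0.0, 0.0], [0.0029, -0.0, 0.0041, 0.0, 0.0, 0.0, 0.0], [0.0029, -0.0, 0.0041, 0.0, 0.0, 0.0, 0.0], [0.0029, -0.0, 0.0041, 0.0, 0.0, 0.0, 0.0], [0.0029, -0.0, 0.0041, 0.0, 0.0, 0.0, 0.0], [0.0029, -0.0, 0.0041, 0.0, 0.0, 0.0, 0.0]]
```

Call:
arm_command:
  plan:
    - [[0.0075, -0.0036, 0.004, -0.7, 0, -0.6, 0], [0.0075, -0.0036, 0.004, -0.7, 0, -0.6, 0], [0.0075, -0.0036, 0.004, -0.7, 0, -0.6, 0], [0.0075, -0.0035, 0.004, -0.7, 0, -0.6, 0], [0.0075, -0.0035, 0.004, -0.7, 0, -0.6, 0], [0.0023, 0, 0.0033, 0, 0, 0, 0], [0.0023, 0, 0.0033, 0, 0, 0, 0], [0.0023, 0, 0.0033, 0, 0, 0, 0], [0.0023, 0, 0.0033, 0, 0, 0, 0], [0.0023, 0, 0.0033, 0, 0, 0, 0], [0.0023, 0, 0.0033, 0, 0, 0, 0]]

```text
t: 5.75
tool_pos: [0.6476, -0.0395, 0.062]
tool_rot: [0.853, 0.702, -1.584]
contact_force: [0.5, 2.2, -0.9]
opening: 0.0
```

Run:
```python
from h import *
o=ctrl.get_obs(); print(o['tool_pos'],wc(o['tool_pos']),o['contact_force'],o['q'])
get_image('wrist')
for f in (mark_of,search_frame):
  for d in f('wrist','case_center')[:1]: p=w('wrist',d['at']); print(f.__name__,d['conf'],p,wc(p))
plan(np.array([*cw(-.09,.053),.05]),tilt(55),step=.004)
```

```text
[ 0.6476 -0.0395  0.062 ] [-0.1132  0.0589] [ 0.5308  2.1945 -0.9225] [ 0.0596  0.3889  1.6067 -0.5939  1.3369  0.4356]
call 0.84 [ 0.6409 -0.0448  0.044 ] [-0.1068  0.0533]
7 [[0.0033, -0.0009, 0.0017, -0.0, -0.1, -0.1, 0.0], [0.0033, -0.0009, 0.0017, -0.0, -0.1, -0.1, 0.0], [0.0033, -0.0009, 0.0017, -0.0, -0.1, -0.1, 0.0], [0.0033, -0.0009, 0.0017, -0.0, -0.1, -0.1, 0.0], [0.0033, -0.0009, 0.0017, -0.0, -0.1, -0.1, 0.0], [0.0033, -0.0009, 0.0017, -0.0, -0.1, -0.1, 0.0], [0.0033, -0.0008, 0.0017, -0.0, -0.1, -0.1, 0.0]]
```

Call:
arm_command:
  plan:
    - [[0.0035, -0.0009, 0.0015, 0, 0, 0, 0], [0.0035, -0.0009, 0.0015, 0, 0, 0, 0], [0.0035, -0.0009, 0.0015, 0, 0, 0, 0], [0.0035, -0.0009, 0.0015, 0, 0, 0, 0], [0.0035, -0.0009, 0.0015, 0, 0, 0, 0], [0.003, 0, 0.0025, 0, 0, 0, 0]]

```text
t: 6.4
tool_pos: [0.6435, -0.0573, 0.0544]
tool_rot: [0.858, 0.696, -1.576]
contact_force: [0.8, 4.0, 3.0]
opening: 0.0
```

Run:
```python
from h import *
o=ctrl.get_obs(); print(o['tool_pos'],wc(o['tool_pos']),o['contact_force'],o['q'])
get_image('wrist')
for f in (mark_of,search_frame):
  for d in f('wrist','case_center')[:1]: p=w('wrist',d['at']); print(f.__name__,d['conf'],p,wc(p))
plan(np.array([*cw(-.065,.053),.048]),tilt(55),step=.003)
```

```text
[ 0.6435 -0.0573  0.0544] [-0.095   0.0581] [0.7858 4.0283 2.9557] [ 0.0337  0.3799  1.6328 -0.6049  1.3004  0.4285]
call 0.83 [ 0.6373 -0.0631  0.0379] [-0.0882  0.053 ]
11 [[0.0019, -0.0005, 0.0019, -0.0, -0.1, -0.1, 0.0], [0.0019, -0.0005, 0.0019, -0.0, -0.1, -0.1, 0.0], [0.0019, -0.0005, 0.0019, -0.0, -0.1, -0.1, 0.0], [0.0019, -0.0005, 0.0019, -0.0, -0.1, -0.1, 0.0], [0.002, -0.0005, 0.0019, -0.0, -0.1, -0.1, 0.0], [0.002, -0.0005, 0.0019, -0.0, -0.1, -0.1, 0.0], [0.002, -0.0005, 0.0019, -0.0, -0.1, -0.1, 0.0], [0.002, -0.0005, 0.0019, -0.0, -0.1, -0.1, 0.0], [0.002, -0.0005, 0.0019, -0.0, -0.1, -0.1, 0.0], [0.002, -0.0005, 0.0019, -0.0, -0.1, -0.1, 0.0], [0.002, -0.0004, 0.0019, -0.0, -0.1, -0.1, 0.0]]
```

Call:
arm_command:
  plan:
    - [[0.0019, -0.0005, 0.0023, 0, 0, 0, 0], [0.0019, -0.0005, 0.0023, 0, 0, 0, 0], [0.0019, -0.0005, 0.0023, 0, 0, 0, 0], [0.0019, -0.0005, 0.0023, 0, 0, 0, 0], [0.0019, -0.0005, 0.0023, 0, 0, 0, 0], [0.0019, -0.0005, 0.0023, 0, 0, 0, 0]]

```text
t: 7.05
tool_pos: [0.6377, -0.0757, 0.0529]
tool_rot: [0.859, 0.696, -1.575]
contact_force: [1.2, 5.1, 3.0]
opening: -0.0001
```

```bash
cat > s.py <<'E'
from h import *
o=ctrl.get_obs(); f=o['contact_force']; print('t',o['t'],o['tool_pos'],wc(o['tool_pos']),'f',f,'fx',f[:2]@cx,'fy',f[:2]@cy)
E
python3 s.py
```

```text
t 7.05 [ 0.6377 -0.0757  0.0529] [-0.0759  0.0556] f [1.2139 5.1118 2.9861] fx -5.244884840281782 fy 0.2897332681377348
```

Slower now, in 1.5 mm rows, feeling for the back wall.

Call:
arm_command:
  plan:
    - [[0.0009, 0, 0.0012, 0, 0, 0, 0], [0.0009, 0, 0.0012, 0, 0, 0, 0], [0.0009, 0, 0.0012, 0, 0, 0, 0], [0.0009, 0, 0.0012, 0, 0, 0, 0]]

```text
t: 7.38
tool_pos: [0.6371, -0.0792, 0.0529]
tool_rot: [0.866, 0.699, -1.573]
contact_force: [0.1, 11.3, 4.8]
opening: -0.0
```

Call:
arm_command:
  plan:
    - [[0.0009, 0, 0.0012, 0, 0, 0, 0], [0.0009, 0, 0.0012, 0, 0, 0, 0], [0.0009, 0, 0.0012, 0, 0, 0, 0]]

```text
t: 7.63
tool_pos: [0.6371, -0.0791, 0.053]
tool_rot: [0.874, 0.704, -1.569]
contact_force: [1.0, 9.9, 5.8]
opening: 0.0001
```

```bash
python3 s.py
```

```text
t 7.6333 [ 0.6371 -0.0791  0.053 ] [-0.0724  0.0557] f [0.9664 9.9066 5.831 ] fx -9.919147347738233 fy -0.8024982594592386
```

Call:
arm_command:
  plan:
    - [[0.0016, 0, 0.0023, 0, 0, 0, 0], [0.0016, 0, 0.0023, 0, 0, 0, 0], [0.0016, 0, 0.0023, 0, 0, 0, 0]]

```text
t: 7.88
tool_pos: [0.6372, -0.0791, 0.053]
tool_rot: [0.889, 0.713, -1.562]
contact_force: [-0.7, 15.0, 6.8]
opening: -0.0
```

Run:
```python
exec(open('s.py').read())
im=save('wrist','wrist1.png')
P0=o['tool_pos']; M=R.from_rotvec(o['tool_rot']).as_matrix()
Pb=np.array([*cw(-.2,.05),.08]); plan(Pb,tilt(60))
Pc=np.array([*cw(-.2,.05),.32]); plan(Pc,tilt(75),p0=Pb,M0=tilt(60))
```

```text
t 7.8833 [ 0.6372 -0.0791  0.053 ] [-0.0724  0.0557] f [-0.7156 14.9679  6.8022] fx -14.601739515934385 fy -3.353468776161609
4 [[-0.0226, -0.0011, -0.0235, -0.1, 0.5, -0.4, 0.0], [-0.0224, -0.0012, -0.0237, -0.1, 0.5, -0.4, 0.0], [-0.0222, -0.0013, -0.0239, -0.1, 0.5, -0.4, 0.0], [-0.022, -0.0014, -0.0241, -0.1, 0.5, -0.4, 0.0]]
6 [[-0.0346, 0.0, 0.02, 0.0, 2.5, -0.0, 0.0], [-0.0355, 0.0, 0.0185, 0.0, 2.5, -0.0, 0.0], [-0.0363, -0.0, 0.0169, 0.0, 2.5, -0.0, 0.0], [-0.037, -0.0, 0.0153, 0.0, 2.5, -0.0, 0.0], [-0.0376, 0.0, 0.0137, 0.0, 2.5, -0.0, 0.0], [-0.0381, 0.0, 0.012, 0.0, 2.5, -0.0, 0.0]]
```

View pics/wrist1.png

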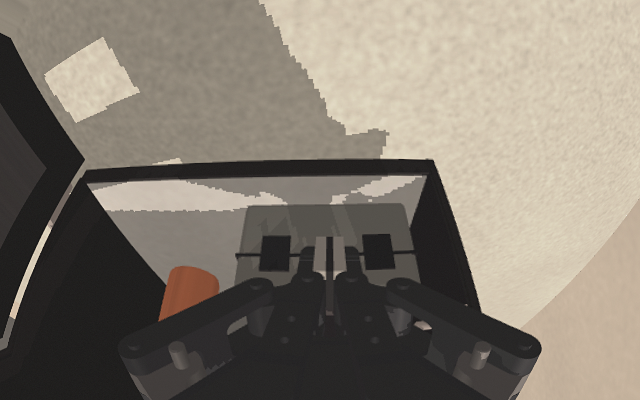

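The case stops dead at 10 to 15 N. With the finger corner about 9 mm ahead of the TCP, its face is where it should be when home. In the wrist view the case sits square at (320,245) and the orange oil tin at (190,295) is clear of it. Now I back out and go over to the outside of the door.

Call:
arm_command:
  plan:
    - [[-0.0226, 0, -0.0235, 0, 0.5, 0, 0], [-0.0224, 0, -0.0237, 0, 0.5, 0, 0], [-0.0222, 0, -0.0239, 0, 0.5, 0, 0], [-0.022, 0, -0.0241, 0, 0.5, 0, 0], [-0.0346, 0, 0.02, 0, 2.5, 0, 0], [-0.0355, 0, 0.0185, 0, 2.5, 0, 0], [-0.036, 0, 0.017, 0, 2.5, 0, 0], [-0.037, 0, 0.015, 0, 2.5, 0, 0], [-0.0376, 0, 0.0137, 0, 2.5, 0, 0], [-0.038, 0, 0.012, 0, 2.5, 0, 0]]

```text
t: 8.77
tool_pos: [0.6427, 0.0474, 0.2963]
tool_rot: [1.095, 0.963, -1.49]
contact_force: [0.4, -0.0, -0.1]
opening: -0.0002
```

```bash
cat >> h.py <<'E'
H=np.array([.4755,-.0205])
def dpose(phi,gap=0,r=.2,z=.152,th=60):
    a=np.radians(phi);u=np.array([np.cos(a),np.sin(a)]);n=np.array([np.sin(a),-np.cos(a)]);t=np.radians(th)
    p=H+r*u-n*(.006+.010+gap); return np.array([*p,z]),rmat([*(n*np.cos(t)),-np.sin(t)],[*u,0])
E
python3 - <<'E'
exec(open('s.py').read())
for c in ['scene','top','wrist']:
    get_image(c)
    for t in ['door_press','door_hinge','latch']:
      for d in mark_of(c,t)[:1]: p=w(c,d['at']); print(c,t,d['conf'],p,np.degrees(np.arctan2(*(p[:2]-H)[::-1])))
P,M=dpose(90,.05); P[2]=.33
plan(P,M)
E
```

```text
t 8.7667 [0.6427 0.0474 0.2963] [-0.1978  0.0388] f [ 0.3917 -0.0197 -0.1262] fx -0.04990193610474489 fy 0.3888862712924932
scene door_hinge 0.94 [ 0.4767 -0.0192  0.1614] 46.63417515564867
top door_press 0.61 [0.4735 0.1816 0.1603] 90.56762371890417
top door_hinge 0.57 [ 0.4756 -0.0221  0.1596] -84.84322549229074
top latch 0.83 [0.5048 0.191  0.1193] 82.09825653693161
wrist door_press 0.78 [0.4741 0.1839 0.1624] 90.40099277541812
wrist door_hinge 0.64 [ 0.4788 -0.0317  0.1622] -73.5264107835233
wrist latch 0.62 [0.5086 0.1894 0.1176] 81.03468040793607
15 [[-0.0033, -0.0169, -0.0052, -6.1, -0.8, 2.7, 0.0], [-0.0042, -0.0161, -0.0069, -6.1, -0.8, 2.7, 0.0], [-0.005, -0.0151, -0.0085, -6.1, -0.8, 2.7, 0.0], [-0.0058, -0.0138, -0.01, -6.1, -0.8, 2.7, 0.0], [-0.0066, -0.0124, -0.0113, -6.1, -0.8, 2.7, 0.0], [-0.0073, -0.0108, -0.0125, -6.1, -0.8, 2.7, 0.0], [-0.008, -0.0091, -0.0134, -6.1, -0.8, 2.7, 0.0], [-0.0085, -0.0072, -0.0142, -6.1, -0.8, 2.7, 0.0], [-0.009, -0.0053, -0.0147, -6.1, -0.8, 2.7, 0.0], [-0.0094, -0.0032, -0.015, -6.1, -0.8, 2.7, 0.0], [-0.0098, -0.0012, -0.0151, -6.1, -0.8, 2.7, 0.0], [-0.01, 0.0009, -0.015, -6.1, -0.8, 2.7, 0.0], [-0.0101, 0.003, -0.0147, -6.1, -0.8, 2.7, 0.0], [-0.0101, 0.005, -0.0141, -6.1, -0.8, 2.7, 0.0], [-0.01, 0.0069, -0.0133, -6.1, -0.8, 2.7, 0.0]]
```

Call:
arm_command:
  plan:
    - [[-0.012, -0.017, -0.004, -6.1, -0.8, 2.7, 0], [-0.01, -0.016, -0.006, -6.1, -0.8, 2.7, 0], [-0.005, -0.015, -0.0085, -6.1, -0.8, 2.7, 0], [-0.006, -0.014, -0.01, -6.1, -0.8, 2.7, 0], [-0.0066, -0.0124, -0.0113, -6.1, -0.8, 2.7, 0], [-0.0073, -0.0108, -0.0125, -6.1, -0.8, 2.7, 0], [-0.008, -0.009, -0.0134, -6.1, -0.8, 2.7, 0], [-0.0085, -0.0072, -0.0142, -6.1, -0.8, 2.7, 0], [-0.009, -0.0053, -0.0147, -6.1, -0.8, 2.7, 0], [-0.0094, -0.0032, -0.015, -6.1, -0.8, 2.7, 0], [-0.0098, -0.0012, -0.015, -6.1, -0.8, 2.7, 0], [-0.01, 0.001, -0.015, -6.1, -0.8, 2.7, 0], [-0.01, 0.003, -0.0147, -6.1, -0.8, 2.7, 0], [-0.01, 0.005, -0.014, -6.1, -0.8, 2.7, 0], [-0.01, 0.007, -0.0133, -6.1, -0.8, 2.7, 0], [0, 0, 0, 0, 0, 0, 0]]

```text
t: 10.7
tool_pos: [0.3942, 0.1797, 0.337]
tool_rot: [-0.056, 1.045, 0.074]
contact_force: [0.4, -0.5, 0.7]
opening: -0.0001
```

Run:
```python
exec(open('s.py').read())
print(o['q']); save('top','top2.png')
P,M=dpose(90,.045); plan(P,M,step=.03)
```

```text
t 10.7 [0.3942 0.1797 0.337 ] [-0.284  -0.2292] f [ 0.3771 -0.4728  0.7108] fx 0.3984848177779689 fy 0.45472506402071533
[ 0.3443 -0.8413  2.1645 -0.1414  1.3123 -1.3166]
7 [[0.0242, 0.0001, -0.0108, 0.6, 0.0, -0.3, 0.0], [0.0242, 0.0001, -0.0108, 0.6, 0.0, -0.3, 0.0], [0.0242, 0.0001, -0.0108, 0.6, 0.0, -0.3, 0.0], [0.0242, 0.0001, -0.0108, 0.6, 0.0, -0.3, 0.0], [0.0242, 0.0, -0.0108, 0.6, 0.0, -0.3, 0.0], [0.0242, 0.0, -0.0108, 0.6, 0.0, -0.3, 0.0], [0.0242, 0.0, -0.0108, 0.6, 0.0, -0.3, 0.0]]
```

View pics/top2.png

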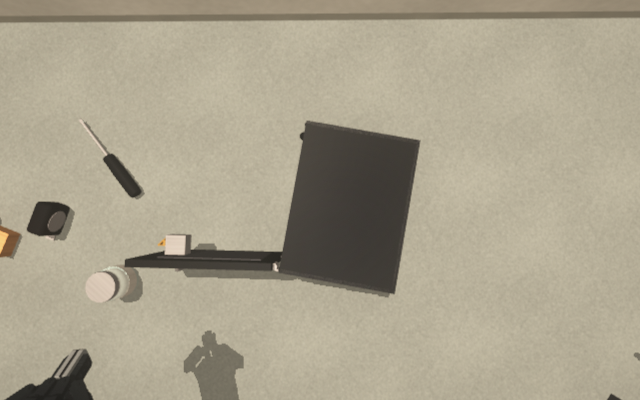

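The case no longer shows past the cabinet front. The door is unmoved, its edge at (126,262), and the gripper at (80,352) is outside it, clear of the white cup at (101,287).

Call:
arm_command:
  plan:
    - [[0.0242, 0, -0.0108, 0.6, 0, -0.3, 0], [0.0242, 0, -0.0108, 0.6, 0, -0.3, 0], [0.0242, 0, -0.0108, 0.6, 0, -0.3, 0], [0.0242, 0, -0.0108, 0.6, 0, -0.3, 0], [0.0242, 0, -0.0108, 0.6, 0, -0.3, 0], [0.0242, 0, -0.0108, 0.6, 0, -0.3, 0], [0.0242, 0, -0.0108, 0.6, 0, -0.3, 0], [0, 0, 0, 0, 0, 0, 0]]

```text
t: 11.42
tool_pos: [0.4203, 0.177, 0.1473]
tool_rot: [0.008, 1.041, -0.021]
contact_force: [-1.0, -0.3, -1.3]
opening: -0.0002
```

Run:
```python
exec(open('s.py').read())
print(o['q'])
P,M=dpose(88,0); plan(P,M,step=.01)
def arc(a,b,st):
    n=int(round((a-b)/st))
    P0,M0=dpose(a);
    for k in (0,n-1):
        P,M=dpose(a-k*st);Q,N=dpose(a-(k+1)*st);plan(Q,N,step=.05,p0=P,M0=M)
arc(88,4,2)
```

```text
t 11.4167 [0.4203 0.177  0.1473] [-0.286 -0.203] f [-0.995  -0.2767 -1.2863] fx 0.44833961753555845 fy -0.9300663955801973
[ 0.3499 -0.6714  2.388  -0.2324  0.9398 -1.1094]
5 [[0.0039, 0.0008, 0.0084, 0.2, 0.1, -0.0, 0.0], [0.0038, 0.0008, 0.0084, 0.2, 0.1, -0.0, 0.0], [0.0038, 0.0008, 0.0084, 0.2, 0.1, -0.0, 0.0], [0.0038, 0.0009, 0.0084, 0.2, 0.1, -0.0, 0.0], [0.0038, 0.0009, 0.0084, 0.2, 0.1, -0.0, 0.0]]
1 [[0.0035, 0.0004, 0.0061, 1.7, 0.0, -1.0, 0.0]]
1 [[0.0035, 0.0004, 0.0061, 1.7, -0.0, -1.0, 0.0]]
```

Call:
arm_command:
  plan:
    - [[0.0039, 0.0008, 0.0084, 0.2, 0, 0, 0], [0.0039, 0.0008, 0.0084, 0.2, 0, 0, 0], [0.0039, 0.0008, 0.0084, 0.2, 0, 0, 0], [0.0035, 0.0008, 0.0065, 0.2, 0, 0, 0], [0.0035, 0.0004, 0.006, 1.7, 0, -1, 0], [0.0035, 0.0004, 0.006, 1.7, 0, -1, 0], [0.0035, 0.0004, 0.006, 1.7, 0, -1, 0], [0.0035, 0.0004, 0.006, 1.7, 0, -1, 0], [0.0035, 0.0004, 0.006, 1.7, 0, -1, 0], [0.0035, 0.0004, 0.006, 1.7, 0, -1, 0]]

```text
t: 12.25
tool_pos: [0.5064, 0.175, 0.1568]
tool_rot: [0.139, 1.036, -0.239]
contact_force: [-0.1, 0.1, 0.3]
opening: 0.0005
```

```bash
cat > d.py <<'E'
exec(open('s.py').read())
import sys
p=o['tool_pos'][:2];M=R.from_rotvec(o['tool_rot']).as_matrix()
d=p-H; r2=d@d; off=.016
phi=np.degrees(np.arctan2(d[1],d[0])+np.arcsin(off/np.sqrt(r2)))
a=np.radians(phi);u=np.array([np.cos(a),np.sin(a)]);n=np.array([np.sin(a),-np.cos(a)])
print('phi',phi,'angle',phi+10.2,'r',d@u,'yaw y axis',np.degrees(np.arctan2(M[1,1],M[0,1])),'fn',f[:2]@n,'fu',f[:2]@u,'pitch',np.degrees(np.arcsin(-M[2,0])))
if len(sys.argv)>1: 
    P,N=dpose(phi-float(sys.argv[1]),th=float(sys.argv[2]) if len(sys.argv)>2 else 60); plan(P,N,step=.007)
E
python3 d.py 28
```

```text
t 12.25 [0.5064 0.175  0.1568] [-0.2993 -0.1179] f [-0.1357  0.1213  0.289 ] fx -0.09534753034041914 fy -0.15500079197034622
phi 85.65326562021438 angle 95.85326562021439 r 0.19726491136835544 yaw y axis 74.8750787064597 fn -0.14450440248530252 fu 0.11067350056103756 pitch 59.740122326273166
10 [[0.0037, -0.0001, 0.0054, 1.5, 0.0, -0.9, 0.0], [0.0037, 0.0001, 0.0054, 1.5, 0.0, -0.9, 0.0], [0.0037, 0.0003, 0.0054, 1.5, 0.0, -0.9, 0.0], [0.0037, 0.0005, 0.0054, 1.5, 0.0, -0.9, 0.0], [0.0037, 0.0007, 0.0054, 1.5, 0.0, -0.9, 0.0], [0.0037, 0.0009, 0.0053, 1.5, 0.0, -0.9, 0.0], [0.0036, 0.0011, 0.0053, 1.5, 0.0, -0.9, 0.0], [0.0036, 0.0013, 0.0053, 1.5, 0.0, -0.9, 0.0], [0.0036, 0.0015, 0.0053, 1.5, 0.0, -0.9, 0.0], [0.0036, 0.0016, 0.0052, 1.5, 0.0, -0.9, 0.0]]
```

```bash
sed -i 's/d\[0\])+np.arcsin/d[0])-np.arcsin/' d.py; python3 d.py 28
python3 - <<'E'
from h import *
get_image('top')
for t in ['door_press','latch']:
  for d in mark_of('top',t)[:1]: p=w('top',d['at']); print(t,d['conf'],p,np.degrees(np.arctan2(*(p[:2]-H)[::-1])))
E
```

```text
t 12.25 [0.5064 0.175  0.1568] [-0.2993 -0.1179] f [-0.1357  0.1213  0.289 ] fx -0.09534753034041914 fy -0.15500079197034622
phi 76.37913713666548 angle 86.57913713666548 r 0.19726491136835542 yaw y axis 74.8750787064597 fn -0.16045146751914344 fu 0.08593877259433917 pitch 59.740122326273166
14 [[0.0038, -0.0008, 0.0058, 1.6, 0.0, -1.0, 0.0], [0.0038, -0.0005, 0.0058, 1.6, 0.0, -1.0, 0.0], [0.0038, -0.0003, 0.0058, 1.6, 0.0, -1.0, 0.0], [0.0038, -0.0001, 0.0058, 1.6, 0.0, -1.0, 0.0], [0.0038, 0.0001, 0.0058, 1.6, 0.0, -1.0, 0.0], [0.0038, 0.0004, 0.0058, 1.6, 0.0, -1.0, 0.0], [0.0038, 0.0006, 0.0058, 1.6, 0.0, -1.0, 0.0], [0.0037, 0.0008, 0.0058, 1.6, 0.0, -1.0, 0.0], [0.0037, 0.0011, 0.0057, 1.6, 0.0, -1.0, 0.0], [0.0037, 0.0013, 0.0057, 1.6, 0.0, -1.0, 0.0], [0.0037, 0.0015, 0.0057, 1.6, 0.0, -1.0, 0.0], [0.0036, 0.0017, 0.0056, 1.6, 0.0, -1.0, 0.0], [0.0036, 0.0019, 0.0056, 1.6, 0.0, -1.0, 0.0], [0.0036, 0.0022, 0.0055, 1.6, 0.0, -1.0, 0.0]]
door_press 0.55 [0.516  0.1757 0.1588] 78.32677356496707
latch 0.72 [0.5471 0.1786 0.1196] 70.22501606951259
```

Call:
arm_command:
  plan:
    - [[0.0038, -0.0005, 0.0058, 1.6, 0, -1, 0], [0.0038, -0.0005, 0.0058, 1.6, 0, -1, 0], [0.0038, -0.0003, 0.0058, 1.6, 0, -1, 0], [0.0038, 0, 0.0058, 1.6, 0, -1, 0], [0.0038, 0, 0.0058, 1.6, 0, -1, 0], [0.0038, 0.0004, 0.0058, 1.6, 0, -1, 0], [0.0038, 0.0006, 0.0058, 1.6, 0, -1, 0], [0.0037, 0.0008, 0.0058, 1.6, 0, -1, 0], [0.0037, 0.0011, 0.0057, 1.6, 0, -1, 0], [0.0037, 0.0013, 0.0057, 1.6, 0, -1, 0], [0.0037, 0.0015, 0.0057, 1.6, 0, -1, 0], [0.0036, 0.0017, 0.0056, 1.6, 0, -1, 0], [0.0036, 0.0019, 0.0056, 1.6, 0, -1, 0], [0.0036, 0.002, 0.0055, 1.6, 0, -1, 0]]

```text
t: 13.57
tool_pos: [0.5959, 0.1373, 0.1564]
tool_rot: [0.375, 0.998, -0.678]
contact_force: [-0.7, 0.8, 0.7]
opening: -0.0001
```

```bash
python3 d.py 28
```

```text
t 13.5667 [0.5959 0.1373 0.1564] [-0.278  -0.0231] f [-0.7232  0.8118  0.67  ] fx -0.6708245625123698 fy -0.8553681306157571
phi 48.01730561172182 angle 58.21730561172181 r 0.1978381816765457 yaw y axis 47.54979541356778 fn -1.080660003494663 fu 0.11968618125060983 pitch 59.785638264514446
14 [[0.0037, -0.0009, 0.0058, 1.7, 0.0, -0.9, 0.0], [0.0037, -0.0007, 0.0058, 1.7, 0.0, -0.9, 0.0], [0.0037, -0.0005, 0.0058, 1.7, 0.0, -0.9, 0.0], [0.0037, -0.0002, 0.0058, 1.7, 0.0, -0.9, 0.0], [0.0037, 0.0, 0.0058, 1.7, 0.0, -0.9, 0.0], [0.0037, 0.0003, 0.0058, 1.7, 0.0, -0.9, 0.0], [0.0037, 0.0005, 0.0058, 1.7, 0.0, -0.9, 0.0], [0.0037, 0.0007, 0.0058, 1.7, 0.0, -0.9, 0.0], [0.0037, 0.001, 0.0058, 1.7, 0.0, -0.9, 0.0], [0.0037, 0.0012, 0.0057, 1.7, 0.0, -0.9, 0.0], [0.0037, 0.0014, 0.0057, 1.7, 0.0, -0.9, 0.0], [0.0036, 0.0017, 0.0056, 1.7, 0.0, -0.9, 0.0], [0.0036, 0.0019, 0.0056, 1.7, 0.0, -0.9, 0.0], [0.0036, 0.0021, 0.0055, 1.7, 0.0, -0.9, 0.0]]
```

Call:
arm_command:
  plan:
    - [[0.0037, -0.0009, 0.0058, 1.7, 0, -0.9, 0], [0.0037, -0.0007, 0.0058, 1.7, 0, -0.9, 0], [0.0037, -0.0005, 0.0058, 1.7, 0, -0.9, 0], [0.0037, 0, 0.0058, 1.7, 0, -0.9, 0], [0.0037, 0, 0.0058, 1.7, 0, -0.9, 0], [0.0037, 0.0003, 0.0058, 1.7, 0, -0.9, 0], [0.0037, 0.0005, 0.0058, 1.7, 0, -0.9, 0], [0.0037, 0.0007, 0.0058, 1.7, 0, -0.9, 0], [0.0037, 0.001, 0.0058, 1.7, 0, -0.9, 0], [0.0037, 0.0012, 0.0057, 1.7, 0, -0.9, 0], [0.0037, 0.0014, 0.0057, 1.7, 0, -0.9, 0], [0.0036, 0.0017, 0.0056, 1.7, 0, -0.9, 0], [0.0036, 0.0019, 0.0056, 1.7, 0, -0.9, 0], [0.0036, 0.002, 0.0055, 1.7, 0, -0.9, 0]]

```text
t: 14.73
tool_pos: [0.661, 0.0574, 0.1543]
tool_rot: [0.655, 0.896, -1.122]
contact_force: [-0.7, 0.1, -0.8]
opening: -0.0001
```

```bash
python3 d.py 16
python3 - <<'E'
from h import *
for c in ['top','scene']:
    get_image(c)
    for t in ['door_press','latch']:
      for d in mark_of(c,t)[:1]: p=w(c,d['at']); print(c,t,d['conf'],p,np.degrees(np.arctan2(*(p[:2]-H)[::-1])),wc(p))
E
```

```text
t 14.7333 [0.661  0.0574 0.1543] [-0.211   0.0551] f [-0.6812  0.1049 -0.8294] fx 0.01738184096083677 fy -0.6888771294034249
phi 18.220228783887748 angle 28.420228783887747 r 0.20060933642261075 yaw y axis 18.485017950730175 fn -0.3126084910271863 fu -0.6142694077537899 pitch 59.89618137839815
8 [[0.0037, -0.0005, 0.0059, 1.7, 0.0, -1.1, 0.0], [0.0037, -0.0003, 0.0059, 1.7, 0.0, -1.1, 0.0], [0.0037, -0.0, 0.0059, 1.7, 0.0, -1.1, 0.0], [0.0037, 0.0002, 0.0059, 1.7, 0.0, -1.1, 0.0], [0.0037, 0.0005, 0.0059, 1.7, 0.0, -1.1, 0.0], [0.0037, 0.0007, 0.0059, 1.7, 0.0, -1.1, 0.0], [0.0037, 0.001, 0.0058, 1.7, 0.0, -1.1, 0.0], [0.0037, 0.0012, 0.0058, 1.7, 0.0, -1.1, 0.0]]
top door_press 0.6 [0.6658 0.0475 0.1552] 19.66792107135847 [-0.2021  0.0615]
top latch 0.64 [0.6823 0.0238 0.1186] 12.079602344998612 [-0.1816  0.0819]
scene door_press 0.73 [0.6707 0.0525 0.1582] 20.517885791750885 [-0.2078  0.0654]
scene latch 0.56 [0.6814 0.0233 0.1088] 12.010683499338002 [-0.181   0.0811]
```

Call:
arm_command:
  plan:
    - [[0.0037, -0.0005, 0.0059, 1.7, 0, -1.1, 0], [0.0037, -0.0003, 0.0059, 1.7, 0, -1.1, 0], [0.0037, 0, 0.0059, 1.7, 0, -1.1, 0], [0.0028, 0, 0.0044, 1.3, 0, -0.8, 0], [0.0018, 0.0002, 0.003, 0.9, 0, -0.5, 0], [0.0018, 0.0002, 0.003, 0.9, 0, -0.5, 0], [0.0018, 0.0003, 0.003, 0.9, 0, -0.5, 0], [0.0018, 0.0004, 0.003, 0.9, 0, -0.5, 0], [0.0018, 0.0005, 0.003, 0.9, 0, -0.5, 0], [0.0018, 0.0006, 0.003, 0.9, 0, -0.5, 0], [0.0018, 0.0006, 0.003, 0.9, 0, -0.5, 0]]

```text
t: 15.95
tool_pos: [0.6729, 0.005, 0.1534]
tool_rot: [0.796, 0.825, -1.372]
contact_force: [-0.3, 1.4, 0.4]
opening: -0.0003
```

```bash
python3 d.py 6
```

```text
t 15.95 [0.6729 0.005  0.1534] [-0.1615  0.076 ] f [-0.3039  1.4452  0.3663] fx -1.3683235045360644 fy -0.5548546992088885
phi 2.7639993099301647 angle 12.963999309930164 r 0.19840700878159137 yaw y axis 2.468823445870112 fn -1.4582132393453038 fu -0.23386373448799103 pitch 59.99021839239571
4 [[0.0029, 0.0006, 0.0044, 1.2, -0.0, -0.8, 0.0], [0.0029, 0.0007, 0.0044, 1.2, -0.0, -0.8, 0.0], [0.0029, 0.0008, 0.0043, 1.2, -0.0, -0.8, 0.0], [0.0029, 0.001, 0.0043, 1.2, -0.0, -0.8, 0.0]]
```

Call:
arm_command:
  plan:
    - [[0.0018, 0.0005, 0.003, 0.9, 0, -0.5, 0], [0.0018, 0.0005, 0.003, 0.9, 0, -0.5, 0], [0.0018, 0.0005, 0.003, 0.9, 0, -0.5, 0], [0.0012, 0.0004, 0.002, 0.6, 0, -0.3, 0], [0.0008, 0.0003, 0.0014, 0.4, 0, -0.2, 0], [0.0005, 0.0002, 0.0008, 0.2, 0, -0.1, 0]]

```text
t: 16.45
tool_pos: [0.6756, -0.0125, 0.1528]
tool_rot: [0.842, 0.797, -1.448]
contact_force: [-2.0, 0.5, -0.3]
opening: -0.0003
```

```bash
python3 d.py 3
```

```text
t 16.45 [ 0.6756 -0.0125  0.1528] [-0.1447  0.0818] f [-2.0152  0.5123 -0.2573] fx -0.14742986927734605 fy -2.0736270288500886
phi -2.3060366144612 angle 7.893963385538799 r 0.19964828512802213 yaw y axis -2.5500029040697814 fn -0.430815351385844 fu -2.034172310687702 pitch 60.009801143091266
2 [[0.0029, 0.0005, 0.0044, 1.1, -0.0, -0.8, 0.0], [0.0029, 0.0006, 0.0043, 1.1, -0.0, -0.8, 0.0]]
```

Call:
arm_command:
  plan:
    - [[0.0005, 0.0001, 0.0007, 0.2, 0, -0.1, 0], [0.0005, 0.0001, 0.0007, 0.2, 0, -0.1, 0], [0.0005, 0.0001, 0.0007, 0.2, 0, -0.1, 0], [0.0005, 0.0001, 0.0007, 0.2, 0, -0.1, 0], [0.0005, 0.0001, 0.0007, 0.2, 0, -0.1, 0], [0.0005, 0.0001, 0.0007, 0.2, 0, -0.1, 0], [0.0005, 0.0001, 0.0007, 0.2, 0, -0.1, 0], [0.0005, 0.0001, 0.0007, 0.2, 0, -0.1, 0]]

```text
t: 17.12
tool_pos: [0.6761, -0.0196, 0.1524]
tool_rot: [0.862, 0.784, -1.476]
contact_force: [-1.1, 0.5, 0.8]
opening: 0.0
```

```bash
python3 d.py 3
```

```text
t 17.1167 [ 0.6761 -0.0196  0.1524] [-0.1379  0.0835] f [-1.0724  0.4561  0.7945] fx -0.25896848951303414 fy -1.1359894441092195
phi -4.310331497305518 angle 5.889668502694481 r 0.19997737360674414 yaw y axis -4.478675628073067 fn -0.37419279845273423 fu -1.1036666421079706 pitch 60.03478610708985
2 [[0.0028, 0.0003, 0.0044, 1.1, -0.0, -0.9, 0.0], [0.0028, 0.0004, 0.0044, 1.1, -0.0, -0.9, 0.0]]
```

Call:
arm_command:
  plan:
    - [[0.0005, 0.0001, 0.0007, 0.2, 0, -0.1, 0], [0.0005, 0.0001, 0.0007, 0.2, 0, -0.1, 0], [0.0005, 0.0001, 0.0007, 0.2, 0, -0.1, 0], [0.0005, 0.0001, 0.0007, 0.2, 0, -0.1, 0], [0.0005, 0.0001, 0.0007, 0.2, 0, -0.1, 0], [0.0005, 0.0001, 0.0007, 0.2, 0, -0.1, 0]]

```text
t: 17.62
tool_pos: [0.6763, -0.0253, 0.152]
tool_rot: [0.876, 0.774, -1.498]
contact_force: [-0.1, 0.7, 0.3]
opening: 0.0
```

```bash
python3 d.py
```

```text
t 17.6167 [ 0.6763 -0.0253  0.152 ] [-0.1323  0.0847] f [-0.0529  0.6692  0.3069] fx -0.649169517080395 fy -0.17050073586258188
phi -5.927850391063882 angle 4.272149608936117 r 0.20026827061595792 yaw y axis -5.958876212687502 fn -0.6601981278263845 fu -0.12172520884069178 pitch 60.05017410313775
```

Call:
arm_command:
  plan:
    - [[0.0005, 0.0001, 0.0007, 0.2, 0, -0.1, 0], [0.0005, 0.0001, 0.0007, 0.2, 0, -0.1, 0], [0.0005, 0.0001, 0.0007, 0.2, 0, -0.1, 0], [0.0005, 0.0001, 0.0007, 0.2, 0, -0.1, 0]]

```text
t: 17.95
tool_pos: [0.6765, -0.0271, 0.1518]
tool_rot: [0.889, 0.77, -1.511]
contact_force: [-0.8, 5.1, 2.3]
opening: 0.0002
```

Call:
arm_command:
  plan:
    - [[0.0005, 0.0001, 0.0007, 0.2, 0, -0.1, 0], [0.0005, 0.0001, 0.0007, 0.2, 0, -0.1, 0], [0.0005, 0.0001, 0.0007, 0.2, 0, -0.1, 0]]

```text
t: 18.2
tool_pos: [0.6766, -0.0271, 0.1519]
tool_rot: [0.899, 0.769, -1.52]
contact_force: [-0.8, 4.2, 1.5]
opening: 0.0003
```

```bash
python3 d.py
```

```text
t 18.2 [ 0.6766 -0.0271  0.1519] [-0.1305  0.0853] f [-0.7537  4.2357  1.486 ] fx -4.034500986665016 fy -1.4913757741461087
phi -6.445132005041728 angle 3.7548679949582713 r 0.2005405783630385 yaw y axis -7.634803562702695 fn -4.1243036405475655 fu -1.2244184988665474 pitch 60.55152761998693
```

The tongue meets the striker here. Next I raise the push gradually, with no more rotation.

Call:
arm_command:
  plan:
    - [[0.0008, 0, 0.0013, 0, 0, 0, 0], [0.0008, 0, 0.0013, 0, 0, 0, 0], [0.0008, 0, 0.0013, 0, 0, 0, 0]]

```text
t: 18.45
tool_pos: [0.6765, -0.0277, 0.1519]
tool_rot: [0.905, 0.774, -1.516]
contact_force: [-1.1, 7.4, 1.3]
opening: -0.0002
```

```bash
python3 d.py
```

```text
t 18.45 [ 0.6765 -0.0277  0.1519] [-0.1299  0.0853] f [-1.0684  7.3797  1.311 ] fx -7.07248883930979 fy -2.357527973585433
phi -6.612801978142001 angle 3.587198021857998 r 0.2005163769929623 yaw y axis -7.569781974410861 fn -7.207539167651179 fu -1.9111489047780035 pitch 60.96343225340164
```

Call:
arm_command:
  plan:
    - [[0.0011, 0, 0.0018, 0, -0.2, 0, 0], [0.0011, 0, 0.0018, 0, -0.2, 0, 0], [0.0011, 0, 0.0018, 0, -0.2, 0, 0]]

```text
t: 18.7
tool_pos: [0.6764, -0.029, 0.1519]
tool_rot: [0.904, 0.772, -1.514]
contact_force: [-0.2, 7.0, 1.9]
opening: -0.0001
```

```bash
python3 d.py
```

```text
t 18.7 [ 0.6764 -0.029   0.1519] [-0.1286  0.0855] f [-0.196   6.9921  1.9229] fx -6.845511313976982 fy -1.4305050097926784
phi -6.988043545204675 angle 3.211956454795324 r 0.20045756132192963 yaw y axis -7.470492099325606 fn -6.916292968294059 fu -1.0452589605274352 pitch 60.88885715490205
```

Call:
arm_command:
  plan:
    - [[0.0012, 0, 0.0019, 0, -0.2, 0, 0], [0.0012, 0, 0.0019, 0, -0.2, 0, 0], [0.0012, 0, 0.0019, 0, -0.2, 0, 0], [0.0012, 0, 0.0019, 0, -0.2, 0, 0]]

```text
t: 19.03
tool_pos: [0.6763, -0.0303, 0.1519]
tool_rot: [0.903, 0.771, -1.51]
contact_force: [-1.2, 8.6, 2.0]
opening: -0.0003
```

```bash
python3 d.py
```

```text
t 19.0333 [ 0.6763 -0.0303  0.1519] [-0.1273  0.0856] f [-1.2476  8.6242  2.0498] fx -8.265404935803192 fy -2.754160379223723
phi -7.363209389471621 angle 2.8367906105283787 r 0.200424960792493 yaw y axis -7.310078252745473 fn -8.393210219059608 fu -2.34261667920597 pitch 60.84673015362709
```

Call:
arm_command:
  plan:
    - [[0.0014, 0, 0.0021, 0, -0.2, 0, 0], [0.0014, 0, 0.0021, 0, -0.2, 0, 0], [0.0014, 0, 0.0021, 0, -0.2, 0, 0], [0.0014, 0, 0.0021, 0, -0.2, 0, 0], [0.0014, 0, 0.0021, 0, -0.2, 0, 0]]

```text
t: 19.45
tool_pos: [0.6762, -0.0319, 0.1519]
tool_rot: [0.904, 0.77, -1.505]
contact_force: [-0.8, 10.6, 2.7]
opening: -0.0003
```

```bash
python3 d.py
```

```text
t 19.45 [ 0.6762 -0.0319  0.1519] [-0.1257  0.0858] f [-0.7953 10.6059  2.67  ] fx -10.29540763936381 fy -2.6597893458241315
phi -7.817090295556824 angle 2.3829097044431755 r 0.20037882647461894 yaw y axis -7.093674977577739 fn -10.399141998709089 fu -2.230400637701746 pitch 60.919529334376506
```

Call:
arm_command:
  plan:
    - [[0.0016, 0, 0.0024, 0.1, -0.2, 0, 0], [0.0016, 0, 0.0024, 0.1, -0.2, 0, 0], [0.0016, 0, 0.0024, 0.1, -0.2, 0, 0], [0.0016, 0, 0.0024, 0.1, -0.2, 0, 0], [0.0016, 0, 0.0024, 0.1, -0.2, 0, 0]]

```text
t: 19.87
tool_pos: [0.6762, -0.0335, 0.152]
tool_rot: [0.915, 0.766, -1.502]
contact_force: [-1.6, 11.0, 2.8]
opening: -0.0001
```

```bash
python3 d.py
```

```text
t 19.8667 [ 0.6762 -0.0335  0.152 ] [-0.1241  0.086 ] f [-1.5543 11.0157  2.8288] fx -10.564326107832041 fy -3.479218172629072
phi -8.280975686473809 angle 1.9190243135261902 r 0.20044357696499235 yaw y axis -7.300359071301231 fn -10.676973164174443 fu -3.124668014193512 pitch 61.16813058362145
```

Call:
arm_command:
  plan:
    - [[0.0018, 0, 0.0027, 0.1, -0.2, 0, 0], [0.0018, 0, 0.0027, 0.1, -0.2, 0, 0], [0.0018, 0, 0.0027, 0.1, -0.2, 0, 0], [0.0018, 0, 0.0027, 0.1, -0.2, 0, 0]]

```text
t: 20.2
tool_pos: [0.6761, -0.0349, 0.152]
tool_rot: [0.926, 0.764, -1.499]
contact_force: [-0.4, 12.8, 3.5]
opening: 0.0001
```

```bash
python3 d.py
```

```text
t 20.2 [ 0.6761 -0.0349  0.152 ] [-0.1227  0.0862] f [-0.4181 12.8005  3.4876] fx -12.521703233694435 fy -2.677107725854004
phi -8.682400720360064 angle 1.517599279639935 r 0.20045803752788546 yaw y axis -7.4538036863269 fn -12.590710106240328 fu -2.34564453856717 pitch 61.503356111488486
```

Call:
arm_command:
  plan:
    - [[0.0019, 0, 0.0028, 0.1, -0.3, 0, 0], [0.0019, 0, 0.0028, 0.1, -0.3, 0, 0], [0.0019, 0, 0.0028, 0.1, -0.3, 0, 0]]

```text
t: 20.45
tool_pos: [0.676, -0.0359, 0.152]
tool_rot: [0.93, 0.759, -1.497]
contact_force: [-1.7, 12.5, 3.6]
opening: -0.0
```

```bash
python3 d.py
```

```text
t 20.45 [ 0.676  -0.0359  0.152 ] [-0.1218  0.0863] f [-1.7348 12.5031  3.6064] fx -11.996031137738415 fy -3.920149584148722
phi -8.94758482300224 angle 1.2524151769977596 r 0.20047544992802038 yaw y axis -7.572868402630741 fn -12.081176913892419 fu -3.6583637949711214 pitch 61.50176666794846
```

Call:
arm_command:
  plan:
    - [[0.0019, 0, 0.0029, 0.1, -0.3, 0, 0], [0.0019, 0, 0.0029, 0.1, -0.3, 0, 0], [0.0019, 0, 0.0029, 0.1, -0.3, 0, 0], [0.0019, 0, 0.0029, 0.1, -0.3, 0, 0]]

```text
t: 20.78
tool_pos: [0.6755, -0.0429, 0.152]
tool_rot: [0.927, 0.745, -1.501]
contact_force: [-1.5, 19.0, 6.8]
opening: -0.0
```

```bash
python3 d.py
```

```text
t 20.7833 [ 0.6755 -0.0429  0.152 ] [-0.1148  0.087 ] f [-1.4938 18.99    6.7863] fx -18.421786819709148 fy -4.8311564634205
phi -10.943952255836042 angle -0.7439522558360423 r 0.2005921995594766 yaw y axis -7.771699772939665 fn -18.361068970400567 fu -5.071886494874384 pitch 60.89352669583107
```

The door snapped forward 7 mm and reached the buffer at 19 N, under the 22 N limit. I back off now.

Call:
arm_command:
  plan:
    - [[-0.001, 0, -0.001, 0, 0, 0, 0], [-0.004, 0, -0.006, 0, 0, 0, 0], [-0.008, 0, -0.012, 0, 0, 0, 0], [-0.011, 0, -0.018, 0, 0, 0, 0], [-0.011, 0, -0.018, 0, 0, 0, 0], [-0.011, 0, -0.018, 0, 0, 0, 0], [-0.03, 0, 0, 0, 0, 0, 0], [-0.03, 0, 0, 0, 0, 0, 0], [-0.03, 0, 0, 0, 0, 0, 0], [0, 0, 0, 0, 0, 0, 0]]

```text
t: 21.62
tool_pos: [0.6883, 0.0921, 0.2331]
tool_rot: [0.918, 0.742, -1.512]
contact_force: [0.6, 0.5, 1.1]
opening: -0.0004
```

Run:
```python
exec(open('s.py').read())
for c in ['scene','top','wrist']:
    save(c,c+'9.png')
    for t in ['door_press','latch']:
      for d in mark_of(c,t)[:1]: p=w(c,d['at']); print(c,t,d['conf'],p,np.degrees(np.arctan2(*(p[:2]-H)[::-1])),wc(p))
```

```text
t 21.6167 [0.6883 0.0921 0.2331] [-0.2499  0.0758] f [0.6286 0.4649 1.0734] fx -0.5687612444535011 fy 0.5362770643593647
scene door_press 0.68 [ 0.6804 -0.0446  0.1606] -6.714880825337424 [-0.114   0.0921]
scene latch 0.96 [ 0.6774 -0.081   0.1111] -16.668738948064167 [-0.0777  0.0957]
top latch 0.6 [ 0.6777 -0.0837  0.1191] -17.366874019089607 [-0.075   0.0965]
wrist latch 0.87 [ 0.6806 -0.0839  0.1182] -17.18445450985827 [-0.0753  0.0993]
```

View pics/top9.png

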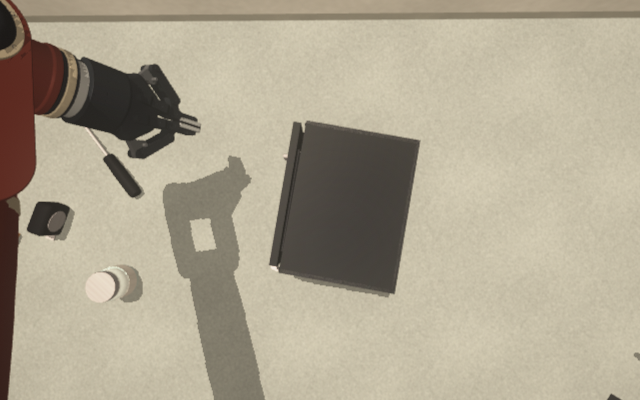

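View pics/wrist9.png

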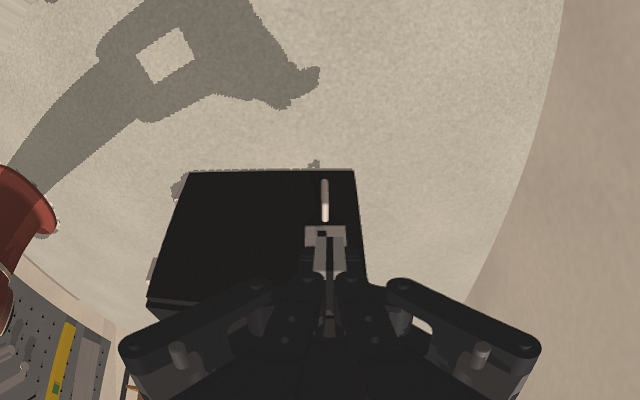

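From above, the door lies flat against the cabinet front at (288,195). The cup, screwdriver and other things haven't moved. I wait a moment to see whether the door creeps open.

Call:
arm_command:
  plan:
    - [[0, 0, 0, 0, 0, 0, 0], [0, 0, 0, 0, 0, 0, 0], [0, 0, 0, 0, 0, 0, 0], [0, 0, 0, 0, 0, 0, 0], [0, 0, 0, 0, 0, 0, 0], [0, 0, 0, 0, 0, 0, 0], [0, 0, 0, 0, 0, 0, 0], [0, 0, 0, 0, 0, 0, 0], [0, 0, 0, 0, 0, 0, 0], [0, 0, 0, 0, 0, 0, 0], [0, 0, 0, 0, 0, 0, 0], [0, 0, 0, 0, 0, 0, 0], [0, 0, 0, 0, 0, 0, 0], [0, 0, 0, 0, 0, 0, 0], [0, 0, 0, 0, 0, 0, 0], [0, 0, 0, 0, 0, 0, 0], [0, 0, 0, 0, 0, 0, 0], [0, 0, 0, 0, 0, 0, 0]]

```text
t: 23.57
tool_pos: [0.6847, 0.0871, 0.224]
tool_rot: [0.909, 0.749, -1.524]
contact_force: [0.7, 0.6, 0.3]
opening: -0.0002
```

Run:
```python
exec(open('s.py').read())
a=cv2.imread('pics/top9.png').astype(int);b=save('top','top10.png')[:,:,::-1].astype(int)
d=np.abs(a-b).max(2)
print('door region changed px',(d[110:280,250:310]>25).sum(), 'all',(d>25).sum())
for t in ['latch']:
  for e in mark_of('top',t)[:1]: p=w('top',e['at']); print(t,e['conf'],p,wc(p))
```

```text
t 23.5667 [0.6847 0.0871 0.224 ] [-0.2443  0.0731] f [0.7359 0.5576 0.2943] fx -0.6789633111895311 fy 0.6253890198078894
door region changed px 11 all 4933
```

```bash
python3 -c "
from station import finish_job
print(finish_job())"
```

```text
the job is handed in; nothing more can be done
None
```

The drill case is home against the back wall, the cabinet door is latched shut, and I handed the job in at about 23.6 s of the 69 s allowed.

- **Case:** I pushed it in with the closed fingertips until it stopped dead. It didn't move as the push rose from 10 N to 15 N. Its face was within about 3 mm of where it should be when fully home, which is within what the cameras can measure.
- **Door:** I swung it round from the outside, then pressed at about 10 mm/s or less against the latch. The force rose to about 12.5 N, then the door snapped forward 7 mm onto the rubber buffer. The highest reading was about 19 N at the buffer, under the 22 N limit. Force was only read at the end of each call, so a brief higher peak could have gone unseen.
- **Last checks:** With the arm backed off and touching nothing, the door region in the top pictures showed no real change over about 2 s (11 pixels, noise level). The cup and screwdriver are where they were.
- **Failed check:** The last network query for the latch returned nothing, so the latch position wasn't measured again after that wait. Readings from all three cameras just before it showed the door closed.

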